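# Wedge up the draining board for glazed ware

## Robot

A 6-joint arm with a two-finger parallel gripper is mounted at the origin on the work surface. World frame = base frame: x ahead of the robot, y to its left, z up, the work surface at z = 0. Lengths are in m, angles in rad, forces in N, time in s.
With the tool pointing down it reaches from about 0.275 to 0.825 m from the base axis. Payload 5.2 kg.
Tool frame: the origin (TCP) lies on the centre line of the jaws, within the pads' length; the fingertips stand 19 mm ahead of it and the grasp point (between the pads) is the TCP; z points along the fingers, y is the line along which they close (so a half turn about z gives the same grasp; the last joint's range is limited). The gripper opens to 93 mm and grips with 3 to 60 N. Pads are 15 mm wide; open, the fingers measure 128 mm over their backs; the gripper's body (75 mm by 188 mm) begins 65 mm behind the grasp point.
Start: joints at [-1.311, 0.259, 1.535, -0, 1.348, -0.203], TCP at [0.246, -0.492, 0.238] pointing down, gripper open.
Joint ranges: [-3.14, 3.14], [-0.91, 2.08], [0.19, 2.58], [-1.22, 4.36], [0.22, 2.71], [-3.12, 3.12]. Speed limits (rad/s): [2.57, 2.57, 3.14, 3.14, 3.14, 3.14].

## Interface

Orientations are given as a rotation vector (axis times angle).
In Python, from station import bot gives the robot as it stands.
- The arm moves only by the shell command python3 -m inch 'ROWS'. ROWS is JSON, a list that holds one entry, the list of rows, each a list of 5 numbers: the shift along the tool's x, y, z in m, then the turn about the tool's z in rad, then the opening, from 0 (shut) to 1 (fully open). A call has 1 to 20 rows; each row shifts and turns the commanded pose from where the row before left it, along the tool's axes as they then stand; what a row does not reach is not made up. A row lasts 1/12 s, in which the tool goes at most 41.7 mm and 7.16 degrees, less where a joint would pass 70% of its speed; a pose out of reach is approached as far as the arm can. A call is refused whole if a number of a shift passes 0.0417 or a number of a turn 0.125, either way. A call with a gripper value outside its range is refused whole. The fingers move at their own pace and stop on an object; the grip force is fixed at half the most. Time passes only in rows, so rows that do not move let the fingers close. It gives the time, the measured TCP pose, the force, the opening and the grip force at its end, in the units of the state.
- bot.read_state(): the state, without advancing time (a new reading comes with each control period).
- bot.get_image(name): name is "scene" or "top" or "wrist"; returns (picture, depth): 480x640x3 uint8, red, green, blue; 480x640 float32, m along the optical axis (not along the pixel's ray), 0 where there is no reading.
- bot.camera_model(name): a dict with "mtx" (3x3 intrinsics, pixels), "R" (3x3) and "t" (3): a world point X has camera coordinates R X + t; the wrist camera has in their place "T_tool_cam" (4x4, takes a point from camera to tool coordinates, whose origin is the TCP and whose axes are the flange's). Camera axes: x right, y down, z forward; pixel columns grow to the right and rows downward; lengths in m; the calibration is good to about 2 mm. A picture is of the moment at which its call begins: read the wrist's pose just before it. camera_model takes no time and is no camera call.
- bot.hand_in(): hands the job in; it is judged then, once.
The state is a dict: "time": time; "joint_positions": joint angles; "dq": joint speeds; "joint_efforts": joint torques, N m; "tool_pos": TCP position; "orientation": TCP orientation; "wrist_force": force on the tool from outside, world axes, zero at the start; "wrist_torque": the same for the moment, N m; "finger_gap": finger opening in m; "grasp_force": force on a finger pad.
Only numpy, scipy, OpenCV 4.12 (cv2) and the standard library are available. Lean on these libraries where they do the work, as an engineer would, in place of code of your own. Each camera call takes 0.05 s, during which the arm holds its last target. There are 200 camera calls.

## Task

Push the blue wedge, thin end first, under the metal bar at the free end of the hinged draining board until the red line on that end is level with the yellow pointer on the gauge post. Leave the wedge there lying flat on the table and carrying the board, and let go. Do not disturb the upturned bowl on the board, the pointer, or the jar, cup and brush on the table.

Things in the scene. Friction and masses are not known exactly. Their poses are not given: they have to be found in the camera images.
- stand: Fixed grey frame. Origin: on the table, straight below the middle of the lifting bar. x is level, from the board's free end towards its hinge (the way to push the wedge), roughly world +y; y across, z up. The wedge goes in between the two runners (y -60 to +60 mm); that gap is clear for 240 mm. Gauge post, 12 mm square, 105 mm tall, at x = 40, y = -117 mm.
- board: Slatted wooden board, 260 by 166 mm, 0.7 kg, starts level, its top 40 mm above the table. Hinged at the far end: origin on the hinge axis, 240 mm along the stand's x and 34 mm up. Turns freely upward about the stand's y axis and sinks back by its weight. An 18 mm high end strip reaches 18 mm in front of the bar, its underside 27 mm above the table.
- bar (a point): Middle of the underside of the lifting bar: a round steel bar, 12 mm thick, 148 mm long across, fixed under the board's free end. At the start 16 mm above the table. The wedge's slope lifts it.
- edge (a point): Middle of the 6 mm high red line painted round the board's free end, at the corner beside the gauge post (stand x = -5 mm, y = -85 mm at the start, 36 mm above the table). Rises with the board, 1.02 times as much as the bar.
- mark (a point): Tip of the yellow pointer (6 mm high) on the gauge post, at its mid-height, 15 mm beside the red line. Its height is set differently each time: 9 to 27 mm above the red line's first height. It is held by friction only: do not move it.
- wedge: Blue wedge, 0.25 kg, 200 mm long, 40 mm wide, lying flat. Origin: middle of its underside; x points to the thin tip at x = +100 mm. 6 mm thick at the tip, 1 mm more every 4 mm, up to 46 mm at x = -60 mm. It touches the bar once the tip is about 40 mm past it along the stand's x; each 4 mm more lifts the bar 1 mm. Pushing takes 3 to 15 N; it stays where it is left.
- grip (a point): Centre of the wedge's orange upright grip, on its heel at wedge x = -85 mm, 64 mm above the underside. The grip is 28 mm long (wedge x), 30 mm wide (wedge y) and stands from 46 to 82 mm above the underside: pinch it across its width.
- bowl: Upturned white glazed bowl, 118 mm across, 71 mm tall, 0.3 kg, loose on the board about 130 mm from the bar towards the hinge. Origin: centre of its underside. To be left standing on the board; it rides up with it.
- jar: Paint jar with red cap, 64 mm across, 85 mm tall, loose on the table beyond the work. Origin: centre of its underside. Bystander.
- cup: Small white bowl, 90 mm across, 65 mm tall, loose on the table beyond the work. Origin: centre of its underside. Bystander.
- brush: Flat glaze brush, 180 mm long, lying on the table beyond the stand. Origin: centre of its underside; handle to its -x. Bystander.
There are look-alikes about, which are no part of the job. There is more than one size of the wedge; the job needs the smallest. Leave any turquoise look-alike of the bowl alone.

How it is judged:
At the end, for the whole second after the job is handed in: The middle of the red line is within 4 mm of the height of the pointer's tip, the board rests on the wedge, the wedge lies flat on the table (within 0.06 rad and 4 mm) and at rest, and the bowl stands still on the board, less than 35 mm from where it began (z of edge in the frame of mark between -0.004 and 0.004 m and contact force between wedge and board above 0.5 N and angle between wedge's own z axis and vertical below 0.06 rad and height (world z) of wedge below 0.004 m and linear speed of each of wedge, bowl below 0.01 m/s and distance of bowl from where it was at the start of the episode below 0.035 m); the robot touches nothing.
It fails at once if the upturned bowl is shifted more than 35 mm or tipped more than 0.35 rad (distance of bowl from where it was at the start of the episode above 0.035 m or angle between bowl's own z axis and vertical above 0.35 rad).
It fails at once if the pointer is moved more than 4 mm (distance of mark from where it was at the start of the episode above 0.004 m).
It fails at once if the jar, cup or brush is moved more than 30 mm (distance of any of jar, cup, brush from where it was at the start of the episode above 0.03 m).
It also fails if it takes over 51 s, if anything falls off the work surface, if the arm or the gripper's body presses on something with over 40 N, if the wrist force passes 120 N, or if a joint passes its speed limit or range.

## Working session

There is one attempt and no reset: what is moved stays moved. The work goes in short steps, Python scripts to look and compute and a shell command to move; the robot and the scene stay as the last step left them, time stands still between calls to the robot, and variables do not carry over. Pictures are saved under pics/ and viewed, at most 10 in all, crops included, and the job is handed in when it is done.

```bash
mkdir -p pics; cat > h.py <<'E'
import numpy as np,cv2
from station import bot
def grab(n):
    s=bot.read_state(); im,d=bot.get_image(n); m=bot.camera_model(n)
    K=np.array(m["mtx"])
    if "R" in m: R=np.array(m["R"]);t=np.array(m["t"]); T=np.eye(4);T[:3,:3]=R.T;T[:3,3]=-R.T@t
    else:
        W=np.eye(4);W[:3,:3]=cv2.Rodrigues(np.array(s["orientation"]))[0];W[:3,3]=s["tool_pos"];T=W@np.array(m["T_tool_cam"])
    v,u=np.mgrid[:480,:640]
    P=np.stack([(u-K[0,2])/K[0,0]*d,(v-K[1,2])/K[1,1]*d,d],-1)@T[:3,:3].T+T[:3,3]
    P[d==0]=np.nan
    return im,d,P,K,T
E
python3 - <<'E'
from h import *
for n in("scene","top"):
    im,d,P,K,T=grab(n); cv2.imwrite(f"pics/{n}0.png",im[...,::-1]); np.savez(f"{n}0.npz",im=im,P=P,K=K,T=T)
s=bot.read_state();print(s)
E
```

```text
{'time': 0.1, 'joint_positions': array([-1.31080378e+00,  2.59241753e-01,  1.53596311e+00, -1.67332029e-05,
        1.34802231e+00, -2.02808045e-01]), 'dq': array([ 5.46022848e-04, -8.49886141e-04, -1.78177639e-03, -8.87691416e-05,
        9.59983977e-05,  3.87134565e-04]), 'joint_efforts': array([ 1.09754386e-03, -4.38212478e+01, -2.84643173e+01,  7.20274681e-02,
        3.61455220e-02, -4.70629402e-05]), 'tool_pos': array([ 0.24544003, -0.49167652,  0.23692033]), 'orientation': array([-3.05626610e+00, -7.20126189e-01,  9.89687248e-05]), 'wrist_force': array([0.39473875, 0.48641512, 0.10018382]), 'wrist_torque': array([-0.02086915, -0.05416317,  0.00283178]), 'grasp_force': 0.0, 'finger_gap': 0.09272385208131538}
```

View pics/scene0.png

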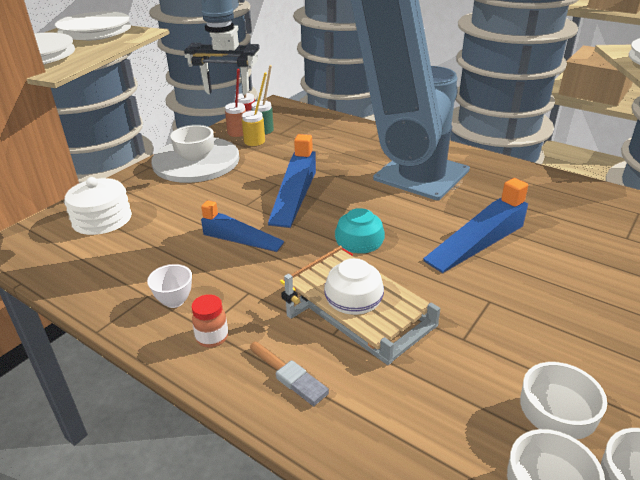

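View pics/top0.png

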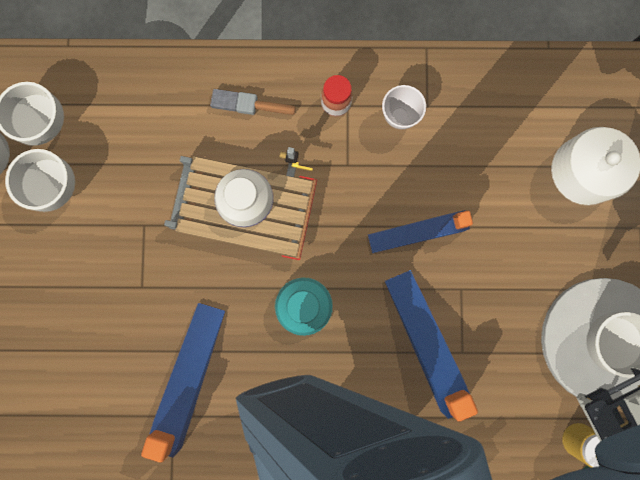

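The scene view has three wedges: (243,227), (297,185) and (478,225). In the top view they are at (420,232), (430,345) and (188,380). The one at top (420,232) looks smallest, with its tip at (370,243) and grip at (463,220). The board spans about (165..315,155..258), and the post and yellow pointer are near (292,158)/(303,166). Next I measure and check with a crop.

```bash
python3 - <<'E'
from h import *
z=np.load("top0.npz");im,P=z["im"],z["P"]
hsv=cv2.cvtColor(im,cv2.COLOR_RGB2HSV)
blue=((hsv[...,0]>105)&(hsv[...,0]<125)&(hsv[...,1]>130)).astype(np.uint8)
org=((hsv[...,0]>6)&(hsv[...,0]<14)&(hsv[...,1]>215)&(hsv[...,2]>150)&(P[...,2]>.05)).astype(np.uint8)
def comps(m,lo,nm):
    n,l,s,c=cv2.connectedComponentsWithStats(m)
    for i in range(1,n):
        if s[i,4]>lo:
            p=P[l==i];p=p[np.isfinite(p[:,2])]
            if len(p)<lo/2: continue
            r=cv2.minAreaRect(p[:,:2].astype(np.float32)*1000)
            print(nm,c[i].round(),"rect",np.round(r[0],1),np.round(r[1],1),round(r[2],1),"zmax",np.percentile(p[:,2],[2,50,98]).round(4), cv2.boxPoints(r).round().tolist())
comps(blue,300,"blue");comps(org,40,"org")
roi=np.zeros(im.shape[:2],bool);roi[150:265,160:322]=1
Z=P[...,2]
b=roi&(Z>.034)&(Z<.047)
m=cv2.morphologyEx(b.astype(np.uint8),cv2.MORPH_OPEN,np.ones((3,3)))
comps(m,200,"board")
# red line
red=roi&((hsv[...,0]<6)|(hsv[...,0]>174))&(hsv[...,1]>150)
comps(red.astype(np.uint8),8,"red")
yel=roi&(hsv[...,0]>20)&(hsv[...,0]<32)&(hsv[...,1]>200)
comps(yel.astype(np.uint8),5,"yel")
# bowl
bw=roi&(Z>.09);p=P[bw];print("bowl",p.mean(0),len(p))
s=np.load("scene0.npz")
a=cv2.resize(s["im"][240:320,260:360],(500,400),interpolation=cv2.INTER_CUBIC)
c=cv2.resize(s["im"][190:260,190:300],(300,191),interpolation=cv2.INTER_CUBIC)
o=np.zeros((400,800,3),np.uint8);o[:,:500]=a;o[:191,500:]=c
c=cv2.resize(im[145:215,270:330],(170,198),interpolation=cv2.INTER_CUBIC);o[200:398,500:670]=c
cv2.imwrite("pics/crop1.png",o[...,::-1])
E
```

```text
blue [435. 354.] rect [ 298.8 -230.8] [286.9  57. ] 22.9 zmax [0.0138 0.054  0.0689] [[156.0, -260.0], [178.0, -313.0], [442.0, -201.0], [420.0, -149.0]]
blue [199. 350.] rect [282.8 237.3] [ 57.4 172.2] 73.0 zmax [0.01   0.0314 0.0492] [[192.0, 235.0], [357.0, 185.0], [374.0, 240.0], [209.0, 290.0]]
board [213. 166.] rect [653.4 203.4] [104.9  27.5] 78.8 zmax [0.0354 0.0398 0.0442] [[630.0, 155.0], [657.0, 149.0], [677.0, 252.0], [650.0, 257.0]]
board [289. 182.] rect [623.4  57.8] [120.9  27.9] 78.2 zmax [0.0355 0.04   0.0448] [[597.0, 2.0], [625.0, -4.0], [649.0, 114.0], [622.0, 120.0]]
board [203. 180.] rect [624.9 229.5] [66.1 27.5] 78.1 zmax [0.0356 0.0395 0.044 ] [[605.0, 200.0], [631.0, 194.0], [645.0, 259.0], [618.0, 265.0]]
board [199. 196.] rect [592.2 236.7] [67.5 27.1] 78.5 zmax [0.0351 0.0397 0.0439] [[572.0, 206.0], [599.0, 201.0], [612.0, 267.0], [586.0, 272.0]]
board [292. 199.] rect [586.7  46.9] [84.2 29.5] 75.9 zmax [0.0357 0.04   0.045 ] [[562.0, 10.0], [591.0, 2.0], [611.0, 84.0], [583.0, 91.0]]
board [202. 213.] rect [556.2 225.2] [103.4  27.3] 78.4 zmax [0.0354 0.0399 0.0439] [[532.0, 177.0], [559.0, 172.0], [580.0, 273.0], [553.0, 279.0]]
board [283. 223.] rect [542.1  75. ] [121.7  60.3] 78.4 zmax [0.0356 0.0399 0.0454] [[500.0, 21.0], [559.0, 9.0], [584.0, 129.0], [525.0, 141.0]]
board [239. 237.] rect [504.5 154. ] [261.6  36.7] 79.4 zmax [0.0358 0.0399 0.0448] [[462.0, 29.0], [498.0, 22.0], [547.0, 279.0], [511.0, 286.0]]
red [306. 178.] rect [635.4  18.9] [33.1  8. ] 73.7 zmax [-0.0012  0.0373  0.0415] [[627.0, 4.0], [635.0, 2.0], [644.0, 34.0], [636.0, 36.0]]
red [290. 257.] rect [468.1  49.3] [38.5  3.3] 77.2 zmax [-0.0028  0.0377  0.0435] [[462.0, 31.0], [465.0, 30.0], [474.0, 68.0], [471.0, 68.0]]
bowl [0.58576692 0.13911295 0.10289278] 1947
```

View pics/crop1.png

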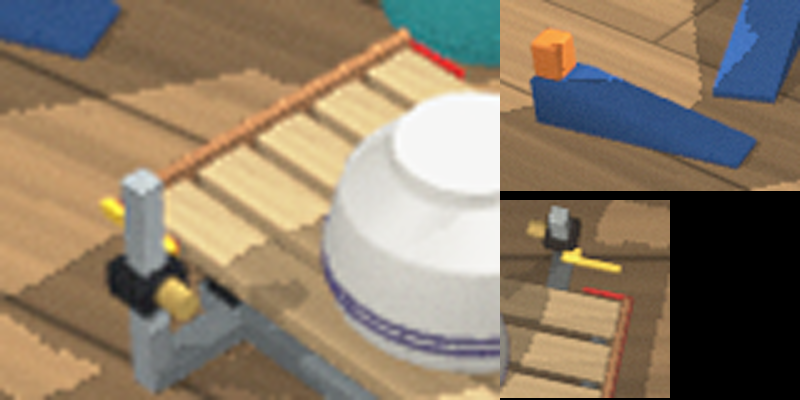

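```bash
python3 - <<'E'
from h import *
z=np.load("top0.npz");im,P=z["im"],z["P"];Z=P[...,2]
hsv=cv2.cvtColor(im,cv2.COLOR_RGB2HSV)
roi=np.zeros(im.shape[:2],bool);roi[150:265,160:322]=1
b=roi&(Z>.034)&(Z<.047); m=cv2.morphologyEx(b.astype(np.uint8),cv2.MORPH_OPEN,np.ones((3,3)))>0
r=cv2.minAreaRect((P[m][:,:2]*1000).astype(np.float32));print("board",r,cv2.boxPoints(r).round(1).tolist(),np.median(Z[m]))
blue=np.zeros_like(roi);blue[205:255,362:478]=1
print(hsv[238,380],hsv[230,420],hsv[220,463])
w=blue&(hsv[...,0]>100)&(hsv[...,0]<130)&(hsv[...,1]>100)&np.isfinite(Z)&(Z>.003)
p=P[w];r=cv2.minAreaRect((p[:,:2]*1000).astype(np.float32));print("wedge",len(p),r,cv2.boxPoints(r).round(1).tolist(),np.percentile(p[:,2],[2,98]))
g=blue&(Z>.07);p=P[g];r=cv2.minAreaRect((p[:,:2]*1000).astype(np.float32));print("grip",len(p),r,p.mean(0))
w=blue&(Z>.005);p=P[w];r=cv2.minAreaRect((p[:,:2]*1000).astype(np.float32));print("wedge+grip",len(p),r)
for n in("top","scene"):
    q=np.load(n+"0.npz");h=cv2.cvtColor(q["im"],cv2.COLOR_RGB2HSV)
    y=(h[...,0]>=20)&(h[...,0]<=32)&(h[...,1]>170)&(h[...,2]>140)
    if n=="top": y[:150]=0;y[185:]=0;y[:,:270]=0;y[:,330:]=0
    else: y[:270]=0;y[310:]=0;y[:,:275]=0;y[:,305:]=0
    for v,u in np.argwhere(y): print(n,u,v,h[v,u],q["P"][v,u].round(4))
t=np.isfinite(Z);print("table z",np.nanmedian(Z[200:240,330:360]))
E
```

```text
board ((570.5978393554688, 141.27159118652344), (263.2091979980469, 165.80677795410156), 78.11390686035156) [[462.3999938964844, 29.600000381469727], [624.5999755859375, -4.599999904632568], [678.7999877929688, 253.0], [516.5999755859375, 287.1000061035156]] 0.03988393124867984
[110 114 103] [111 110 100] [ 13 167 231]
wedge 1596 ((522.466796875, -213.00189208984375), (39.097625732421875, 196.60848999023438), 13.353669166564941) [[480.70001220703125, -121.9000015258789], [526.2000122070312, -313.20001220703125], [564.2000122070312, -304.1000061035156], [518.7999877929688, -112.80000305175781]] [0.00622817 0.04767071]
grip 226 ((543.3397827148438, -296.6063537597656), (30.408912658691406, 28.20905876159668), 13.08362865447998) [ 0.54258993 -0.2956713   0.08124229]
wedge+grip 2093 ((530.2921752929688, -225.11880493164062), (103.55194854736328, 234.41763305664062), 1.2939064502716064)
scene 281 280 [ 29 179 252] [0.6452 0.0093 0.056 ]
scene 282 280 [ 29 175 252] [0.6418 0.009  0.0535]
scene 281 281 [ 25 195 232] [0.6476 0.0112 0.0559]
scene 282 281 [ 28 183 250] [0.6453 0.0119 0.0547]
scene 283 281 [ 28 180 254] [0.6467 0.0157 0.0574]
scene 281 282 [ 23 191 198] [0.6457 0.0094 0.0511]
scene 282 282 [ 23 195 220] [0.6498 0.0156 0.0569]
scene 283 282 [ 27 183 251] [0.6498 0.0182 0.0581]
scene 282 283 [ 22 186 199] [0.6466 0.0126 0.0506]
scene 283 283 [ 23 202 199] [0.6505 0.0186 0.0561]
scene 283 284 [ 21 174 199] [0.6463 0.0149 0.0488]
scene 293 288 [ 29 171 255] [0.6485 0.0425 0.053 ]
scene 294 288 [ 23 188 255] [0.633  0.0324 0.0372]
scene 294 289 [ 28 184 255] [0.6533 0.0489 0.0569]
scene 294 290 [ 22 193 178] [0.6545 0.0498 0.0556]
table z 7.288909563096801e-05
```

Measured values, checked against the given sizes:
- **Wedge:** the one at top (420,232) is 197×39 mm and 46 mm high, so it is the 200 mm one. The others are clearly larger. Its yaw is 103.4° and its grip is at (542,-296).
- **Bar:** it lies at about (547.5, 31.7), with the stand's x direction at 78.1°.
- **Pointer:** its height is about 0.054 m.

I'll move above the grip.

```bash
python3 -m inch '[[[0.0353,-0.0043,0,0,1],[0.0353,-0.0043,0,0,1],[0.0353,-0.0043,0,0,1],[0.0353,-0.0043,0,0,1],[0.0353,-0.0043,0,0,1],[0.0353,-0.0043,0,0,1],[0.0353,-0.0043,0,0,1],[0.0353,-0.0043,0,0,1],[0.0353,-0.0043,0,0,1],[0.0353,-0.0043,0,0,1],[0,0,0,0,1]]]'
python3 -m inch '[[[0,0,0,-0.122,1],[0,0,0,-0.122,1],[0,0,0,-0.122,1],[0,0,0,-0.122,1],[0,0,0,-0.122,1],[0,0,0,-0.122,1],[0,0,0,-0.122,1],[0,0,0,-0.122,1],[0,0,0,-0.122,1],[0,0,0,-0.122,1],[0,0,0,-0.122,1],[0,0,0,0,1],[0,0,0,0,1]]]'
cat > st.py <<'E'
from h import *
def st():
    s=bot.read_state();R=cv2.Rodrigues(np.array(s["orientation"]))[0]
    print(round(s["time"],2),"tcp",np.round(s["tool_pos"],4),"yaw x,y",np.degrees(np.arctan2(R[1,:2],R[0,:2])).round(1),"tilt",R[:,2].round(3),"F",np.round(s["wrist_force"],1),"gap",round(s["finger_gap"],4),round(s["grasp_force"],1))
    return s,R
E
python3 - <<'E'
from st import *
s,R=st()
im,d,P,K,T=grab("wrist");cv2.imwrite("pics/w1.png",im[...,::-1])
h=cv2.cvtColor(im,cv2.COLOR_RGB2HSV);Z=P[...,2]
g=(Z>.076)&(Z<.088)&(h[...,0]<20)&(h[...,1]>120)
p=P[g];r=cv2.minAreaRect((p[:,:2]*1000).astype(np.float32));print(len(p),r,p.mean(0))
c=(np.r_[np.array(r[0])/1000,.07]-s["tool_pos"]);print("shift in tool",R.T@c)
E
```

```text
time: 1.02
tool_pos: [0.5465, -0.2917, 0.2369]
orientation: [-3.054, -0.728, -0.003]
wrist_force: [-0.8, 0.5, 0.2]
finger_gap: 0.093
grasp_force: 0.0
time: 2.1
tool_pos: [0.5419, -0.2962, 0.2373]
orientation: [-1.951, -2.461, 0.0]
wrist_force: [0.6, 0.1, -1.1]
finger_gap: 0.0932
grasp_force: 0.0
2.1 tcp [ 0.5419 -0.2962  0.2373] yaw x,y [103.2  13.2] tilt [-0.001  0.    -1.   ] F [ 0.6  0.1 -1.1] gap 0.0932 0.0
1464 ((544.0986328125, -294.96636962890625), (29.894691467285156, 28.041675567626953), 13.479009628295898) [ 0.54397558 -0.29398664  0.08207467]
shift in tool [0.00054019 0.00253792 0.16725893]
```

View pics/w1.png

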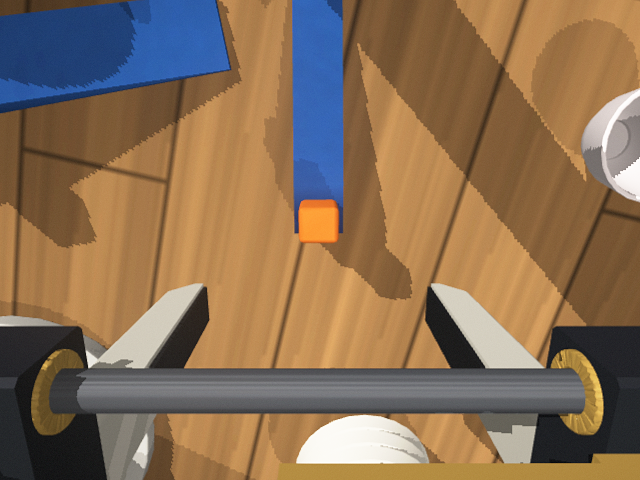

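The wrist view shows the orange grip at (318,221), square to the fingers, with the small wedge running up the image. The larger wedge at (115,50) is clear of the path. Descend and pinch.

```bash
python3 -m inch '[[[0.0005,0.0025,0.03,0,1],[0,0,0.04,0,1],[0,0,0.04,0,1],[0,0,0.036,0,1],[0,0,0.02,0,1],[0,0,0,0,1],[0,0,0,0,1],[0,0,0,0,0.2],[0,0,0,0,0.1],[0,0,0,0,0.1],[0,0,0,0,0.1],[0,0,0,0,0.1],[0,0,0,0,0.1],[0,0,0,0,0.1],[0,0,0,0,0.1]]]'
```

```text
time: 3.4
tool_pos: [0.5446, -0.295, 0.0718]
orientation: [1.947, 2.465, -0.0]
wrist_force: [0.3, 0.1, 0.2]
finger_gap: 0.0444
grasp_force: 0.0
```

```bash
python3 -m inch '[[[0,0,0,0,0],[0,0,0,0,0],[0,0,0,0,0],[0,0,0,0,0],[0,0,0,0,0],[0,0,0,0,0],[0,0,0,0,0]]]'
```

```text
time: 3.98
tool_pos: [0.5444, -0.295, 0.0715]
orientation: [-1.947, -2.465, 0.0]
wrist_force: [0.8, -0.2, -0.9]
finger_gap: 0.0296
grasp_force: 29.9
```

```bash
python3 -m inch '[[[0,0,0,0.055,0],[0,0,0,0.055,0],[0,0,0,0.055,0],[0,0,0,0.055,0],[0,0,0,0.055,0],[0,0,0,0.055,0],[0,0,0,0.055,0],[0,0,0,0.055,0],[0,0,0,0,0]]]'
python3 -m inch '[[[0.007,-0.0064,0,0,0],[0.007,-0.0064,0,0,0],[0.007,-0.0064,0,0,0],[0.007,-0.0064,0,0,0],[0.007,-0.0064,0,0,0],[0.007,-0.0064,0,0,0],[0.007,-0.0064,0,0,0],[0.007,-0.0064,0,0,0],[0.007,-0.0064,0,0,0],[0.007,-0.0064,0,0,0],[0,0,0,0,0],[0,0,0,0,0]]]'
python3 - <<'E'
from st import *
s,R=st()
im,d,P,K,T=grab("top");cv2.imwrite("pics/t2.png",im[...,::-1]);np.savez("top1.npz",im=im,P=P,K=K,T=T);Z=P[...,2]
hsv=cv2.cvtColor(im,cv2.COLOR_RGB2HSV)
m=np.zeros(Z.shape,bool);m[195:300,312:420]=1
w=m&(hsv[...,0]>100)&(hsv[...,0]<125)&(hsv[...,1]>100)&(Z>.004)&(Z<.05)
n,l,sv,c=cv2.connectedComponentsWithStats(w.astype(np.uint8));i=1+np.argmax(sv[1:,4]);w=l==i;print(sv[i])
p=P[w];r=cv2.minAreaRect((p[:,:2]*1000).astype(np.float32));b=cv2.boxPoints(r)
th=np.radians(78.11);D=np.array([np.cos(th),np.sin(th)]);Y=np.array([-D[1],D[0]]);o=np.array([547.5,31.7])
print(r,"stand",np.round(np.c_[(b-o)@D,(b-o)@Y],1).tolist())
g=(np.array(s["tool_pos"][:2])*1000-o);print("grip stand",g@D,g@Y)
im2,_,P2,_,_=grab("wrist");cv2.imwrite("pics/w2.png",im2[...,::-1]);np.savez("w2.npz",im=im2,P=P2)
E
```

```text
time: 4.73
tool_pos: [0.5446, -0.2948, 0.0715]
orientation: [-2.44, -1.979, -0.0]
wrist_force: [-0.3, -0.3, -2.2]
finger_gap: 0.0299
grasp_force: 29.9
time: 5.73
tool_pos: [0.4959, -0.2128, 0.0717]
orientation: [-2.437, -1.982, 0.0]
wrist_force: [0.6, -0.1, -2.3]
finger_gap: 0.0298
grasp_force: 29.9
5.73 tcp [ 0.4959 -0.2128  0.0717] yaw x,y [ 78.2 -11.8] tilt [-0.  0. -1.] F [ 0.6 -0.1 -2.3] gap 0.0298 29.9
[ 329  220   78   31 1371]
((517.1998901367188, -108.65618133544922), (152.78338623046875, 39.87422561645508), 78.3949203491211) stand [[-220.1, 20.3], [-219.9, -19.6], [-67.1, -18.8], [-67.3, 21.0]]
grip stand -249.86495789085765 0.09826204429073551
```

View pics/t2.png

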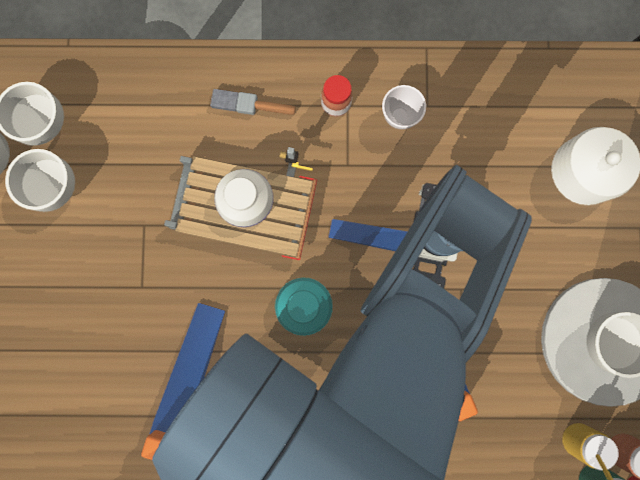

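View pics/w2.png

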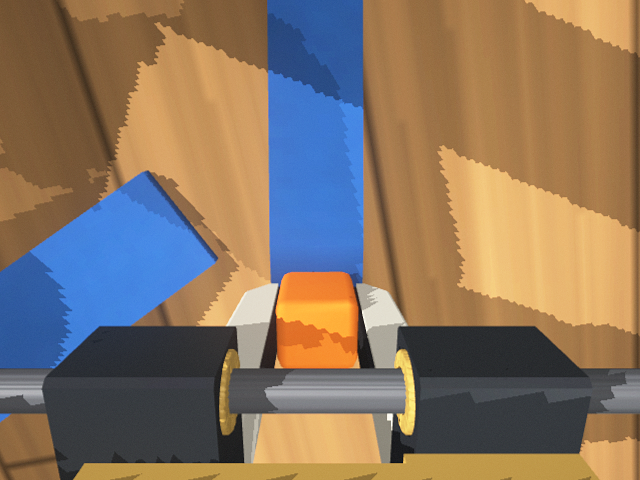

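The wedge is firmly held and aligned with the stand, with its tip at stand x≈-66 and y≈0; it shows at top (330..405, 222..245). Now push it in most of the way, slowly once it meets the bar.

```bash
python3 -m inch '[[[0.01,0,0,0,0],[0.01,0,0,0,0],[0.01,0,0,0,0],[0.01,0,0,0,0],[0.01,0,0,0,0],[0.01,0,0,0,0],[0.01,0,0,0,0],[0.01,0,0,0,0],[0.01,0,0,0,0],[0.005,0,0,0,0],[0.005,0,0,0,0],[0,0,0,0,0]]]'
python3 -m inch '[[[0.004,0,0,0,0],[0.004,0,0,0,0],[0.004,0,0,0,0],[0.004,0,0,0,0],[0.004,0,0,0,0],[0.004,0,0,0,0],[0.004,0,0,0,0],[0.004,0,0,0,0],[0.004,0,0,0,0],[0.004,0,0,0,0],[0.004,0,0,0,0],[0.004,0,0,0,0],[0.004,0,0,0,0],[0.004,0,0,0,0],[0.002,0,0,0,0],[0,0,0,0,0],[0,0,0,0,0]]]'
cat > meas.py <<'E'
from st import *
import sys
s,R=st();k=sys.argv[1]
th=np.radians(78.11);D=np.array([np.cos(th),np.sin(th)]);Y=np.array([-D[1],D[0]]);o=np.array([547.5,31.7])
g=np.array(s["tool_pos"][:2])*1000-o;print("grip stand",g@D,g@Y,"tip if unslipped",g@D+185)
im,d,P,K,T=grab("scene");cv2.imwrite(f"pics/s{k}.png",cv2.resize(im[240:340,255:375],(720,600),interpolation=cv2.INTER_CUBIC)[...,::-1])
for n in("top","wrist"):
    q=grab(n);im=q[0];cv2.imwrite(f"pics/{n}{k}.png",im[...,::-1]);np.savez(f"{n}{k}.npz",im=im,P=q[2],T=q[4],K=q[3])
E
python3 meas.py 3
```

```text
time: 6.83
tool_pos: [0.5168, -0.1145, 0.0716]
orientation: [-2.437, -1.982, -0.0]
wrist_force: [-0.6, -0.5, -2.5]
finger_gap: 0.0297
grasp_force: 29.9
time: 8.25
tool_pos: [0.5288, -0.0602, 0.0718]
orientation: [2.437, 1.98, -0.002]
wrist_force: [-0.7, -4.7, -2.8]
finger_gap: 0.0299
grasp_force: 29.9
8.25 tcp [ 0.5288 -0.0602  0.0718] yaw x,y [ 78.2 -11.8] tilt [ 0.    -0.002 -1.   ] F [-0.7 -4.7 -2.8] gap 0.0299 29.9
grip stand -93.80002242517477 -0.632276172758558 tip if unslipped 91.19997757482523
```

View pics/s3.png

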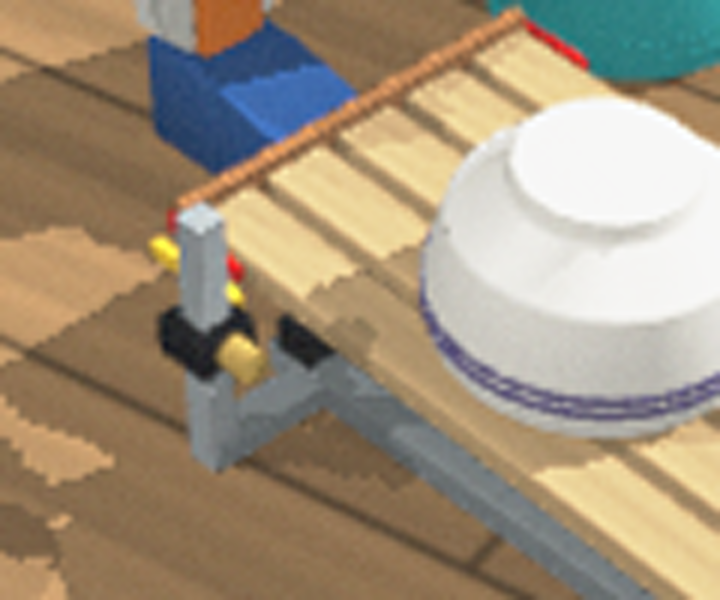

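View pics/wrist3.png

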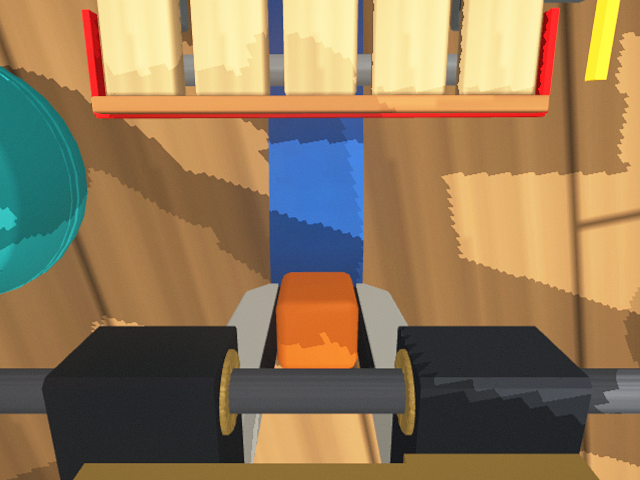

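The scene crop shows the yellow pointer (160,250) just below the red line (172,220) behind it; perspective makes this misleading. The wrist view shows the pointer tip (597,78), the end strip (320,103) and the red sides, so I'll use the wrist depth.

```bash
cat > lvl.py <<'E'
import numpy as np,cv2,sys
from h import *
th=np.radians(78.11);D=np.array([np.cos(th),np.sin(th)]);Y=np.array([-D[1],D[0]]);o=np.array([547.5,31.7])
def rep(n,k):
    q=np.load(f"{n}{k}.npz");im,P=q["im"],q["P"];h=cv2.cvtColor(im,cv2.COLOR_RGB2HSV)
    Z=P[...,2]*1000;X=(P[...,:2]*1000-o);sx=X@D;sy=X@Y
    def show(nm,m):
        m=m&np.isfinite(Z); print(n,nm,m.sum(),"z",np.percentile(Z[m],[10,50,90]).round(1) if m.any() else "","sx",np.percentile(sx[m],[2,98]).round(1) if m.any() else "","sy",np.median(sy[m]).round(1) if m.any() else "")
    near=(sy<-92)&(sy>-112)&(sx>-30)&(sx<40)
    yel=(h[...,0]>=20)&(h[...,0]<=33)&(h[...,1]>170)
    show("yellow",near&yel&(Z>25))
    for a in(-17,0,20,40):
      show(f"board x{a}",(abs(sx-a)<5)&(abs(sy)<80)&(Z>35+0)&(Z<75)&(h[...,0]<25)&(h[...,1]<150))
    red=((h[...,0]<5)|(h[...,0]>175))&(h[...,1]>190)
    show("red side",red&(sy<-78)&(sy>-92)&(sx>-15)&(Z>25))
    show("table",(abs(sy)<140)&(abs(sy)>100)&(sx<-30)&(sx>-80)&(abs(Z)<10))
    show("wedge heel slope x-60",(abs(sx+60)<4)&(abs(sy)<17)&(h[...,0]>100)&(h[...,0]<125))
for n in("wrist","top"): rep(n,sys.argv[1])
E
python3 lvl.py 3
```

```text
wrist yellow 1734 z [53.7 57.8 59.1] sx [-3.  21.8] sy -101.5
wrist board x-17 297 z [56.5 58.8 59.9] sx [-15.5 -12.1] sy -27.8
wrist board x0 9904 z [43.  53.4 54.4] sx [-4.8  4.8] sy 3.6
wrist board x20 6738 z [50.9 52.4 53.4] sx [15.2 23.3] sy 1.7
wrist board x40 0 z  sx  sy 
wrist red side 1219 z [47.9 51.4 53. ] sx [-8.  20.4] sy -86.2
wrist table 11268 z [-0.1  0.7  1.7] sx [-79. -31.] sy -108.8
wrist wedge heel slope x-60 4226 z [ 44.5 152.8 158.2] sx [-63.9 -56.4] sy -1.2
top yellow 0 z  sx  sy 
top board x-17 0 z  sx  sy 
top board x0 100 z [49.4 52.3 55.2] sx [-4.6  4.9] sy -59.4
top board x20 307 z [48.6 51.4 54. ] sx [15.3 24.8] sy -5.0
top board x40 328 z [47.4 50.3 52.6] sx [35.1 44.8] sy -0.8
top red side 0 z  sx  sy 
top table 0 z  sx  sy 
top wedge heel slope x-60 141 z [456.6 460.7 462.8] sx [-63.9 -56.1] sy -0.6
```

The red line's middle is at about 49 mm, which matches the geometry (tip at 91). The pointer's middle is at about 54.4 mm, so push about 21 mm more: 20 mm now, then recheck.

```bash
python3 -m inch '[[[0.003,0,0,0,0],[0.003,0,0,0,0],[0.003,0,0,0,0],[0.003,0,0,0,0],[0.003,0,0,0,0],[0.003,0,0,0,0],[0.002,0,0,0,0],[0,0,0,0,0],[0,0,0,0,0]]]'
python3 meas.py 4; python3 lvl.py 4
python3 - <<'E'
from h import *
for k in (3,4):
    q=np.load(f"wrist{k}.npz");im,P=q["im"],q["P"];h=cv2.cvtColor(im,cv2.COLOR_RGB2HSV);Z=P[...,2]*1000
    y=((h[...,0]>=22)&(h[...,0]<=33)&(h[...,1]>200)).astype(np.uint8);y[:,:560]=0
    y=cv2.erode(y,np.ones((7,7)))>0
    print(k,"yel core",y.sum(),np.percentile(Z[y],[25,50,75,95]).round(1))
    r=(((h[...,0]<5)|(h[...,0]>175))&(h[...,1]>190)).astype(np.uint8);r[110:]=0
    for nm,a,b in(("right",500,570),("left",60,115)):
        m=r.copy();m[:,:a]=0;m[:,b:]=0;m=m>0;print(nm,m.sum(),np.percentile(Z[m],[50,90,97]).round(1))
E
```

```text
time: 9.15
tool_pos: [0.5327, -0.0406, 0.0716]
orientation: [2.437, 1.98, -0.002]
wrist_force: [-0.6, -5.2, -2.7]
finger_gap: 0.0297
grasp_force: 29.9
9.15 tcp [ 0.5327 -0.0406  0.0716] yaw x,y [ 78.2 -11.8] tilt [ 0.    -0.002 -1.   ] F [-0.6 -5.2 -2.7] gap 0.0297 29.9
grip stand -73.7944558371106 -0.4390616415205887 tip if unslipped 111.2055441628894
wrist yellow 3026 z [54.  58.  59.2] sx [-2.3 37.9] sy -101.8
wrist board x-17 37 z [63.2 64.3 65.1] sx [-14.4 -12. ] sy 1.2
wrist board x0 10904 z [50.4 58.5 59.5] sx [-4.8  4.8] sy 2.7
wrist board x20 10408 z [55.9 57.1 58. ] sx [15.2 24.8] sy 0.1
wrist board x40 8308 z [54.3 55.7 56.6] sx [35.1 42.5] sy -2.0
wrist red side 1228 z [52.7 56.3 58.1] sx [-8.  20.8] sy -86.3
wrist table 10473 z [-0.1  0.7  1.7] sx [-79.  -30.8] sy -108.9
wrist wedge heel slope x-60 1070 z [ 46.2  47.1 143.3] sx [-63.5 -56.1] sy 3.3
top yellow 0 z  sx  sy 
top board x-17 152 z [58.2 62.9 65.7] sx [-18.8 -12.1] sy 40.5
top board x0 47 z [55.1 57.4 59.5] sx [-4.7  1.1] sy 62.4
top board x20 2 z [55.7 56.  56.4] sx [24.3 24.8] sy -77.6
top board x40 214 z [52.  54.6 57.4] sx [35.5 44.8] sy -30.4
top red side 0 z  sx  sy 
top table 0 z  sx  sy 
top wedge heel slope x-60 123 z [458.5 460.6 462.5] sx [-63.9 -56.2] sy 0.0
3 yel core 200 [nan nan nan nan]
right 1253 [nan nan nan]
left 1221 [nan nan nan]
4 yel core 200 [nan nan nan nan]
right 660 [nan nan nan]
left 614 [nan nan nan]
```

View pics/wrist4.png

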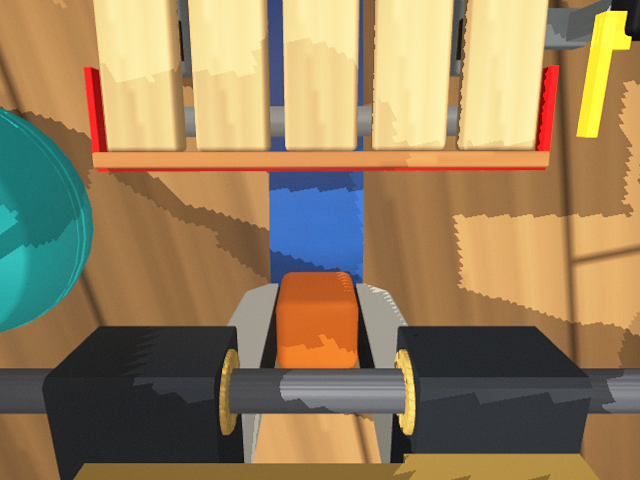

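Red line is now ~54.1 mm and the pointer ~54.5–55 mm, well inside 4 mm. In the wrist view the wedge is centred, the board rests on it, and the pointer (590,130) is untouched. Release and lift straight up.

```bash
python3 -m inch '[[[0.001,0,0,0,0],[0,0,0,0,0.6],[0,0,0,0,0.6],[0,0,0,0,0.6],[0,0,0,0,0.6],[0,0,0,0,0.6],[0,0,0,0,0.6],[0,0,0,0,0.6],[0,0,-0.01,0,0.6],[0,0,-0.02,0,0.6],[0,0,-0.03,0,0.6],[0,0,-0.03,0,0.6],[0,0,-0.03,0,0.6],[0,0,0,0,0.6],[0,0,0,0,0.6]]]'
python3 meas.py 5; python3 lvl.py 5 | grep wrist
python3 - <<'E'
from h import *
q=np.load("wrist5.npz");im,P=q["im"],q["P"];h=cv2.cvtColor(im,cv2.COLOR_RGB2HSV);Z=P[...,2]*1000
g=(Z>70)&(Z<90)&(h[...,0]<20)&(h[...,1]>150)
p=P[g];r=cv2.minAreaRect((p[:,:2]*1000).astype(np.float32));th=np.radians(78.11)
print("grip top",r,np.median(Z[g]),"stand",(np.array(r[0])-[547.5,31.7])@np.array([[np.cos(th),-np.sin(th)],[np.sin(th),np.cos(th)]]))
y=(h[...,0]>=22)&(h[...,0]<=33)&(h[...,1]>180)&(Z>30)&(Z<75)
print("yellow hist",np.histogram(Z[y],np.arange(48,64)))
E
```

```text
time: 10.55
tool_pos: [0.5341, -0.0385, 0.1944]
orientation: [2.435, 1.979, 0.005]
wrist_force: [0.4, 0.5, -0.2]
finger_gap: 0.0556
grasp_force: 0.0
10.55 tcp [ 0.5341 -0.0385  0.1944] yaw x,y [ 78.2 -11.8] tilt [ 0.005 -0.001 -1.   ] F [ 0.4  0.5 -0.2] gap 0.0556 0.0
grip stand -71.40894261750071 -1.386046662391435 tip if unslipped 113.59105738249929
wrist yellow 815 z [54.7 58.2 59.4] sx [-2.1 38.1] sy -102.6
wrist board x-17 113 z [63.5 64.4 65.3] sx [-13.5 -12. ] sy 19.7
wrist board x0 3766 z [47.  58.4 59.5] sx [-4.8  4.7] sy -0.8
wrist board x20 3504 z [55.9 57.  58. ] sx [15.1 24.7] sy -2.6
wrist board x40 3698 z [54.4 55.6 56.6] sx [35.2 44.8] sy -1.3
wrist red side 304 z [54.5 56.9 58.4] sx [-14.7  20.6] sy -86.4
wrist table 4525 z [-0.3  0.7  1.7] sx [-79. -31.] sy -109.9
wrist wedge heel slope x-60 287 z [45.7 46.7 47.6] sx [-63.3 -56. ] sy 2.6
grip top ((534.207763671875, -39.139984130859375), (27.605201721191406, 29.923423767089844), 78.56303405761719) 82.30962129455239 stand [-72.05875406  -1.58835194]
yellow hist (array([  1,   0,   0,   1,  18,  27,  45,  36,  48, 154, 289, 117,  17,
         0,   0]), array([48, 49, 50, 51, 52, 53, 54, 55, 56, 57, 58, 59, 60, 61, 62, 63]))
```

View pics/wrist5.png

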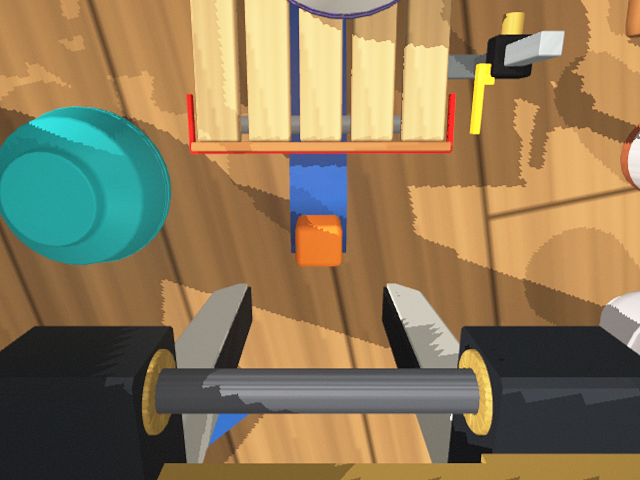

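The wrist view shows the gripper clear, the wedge flat with its grip top at about 82 mm, and the board held up on it. The bowl (340,5) is still on the board. The pointer's middle is about 54.7 mm and the red line about 54.2 mm, so I'm handing in.

```bash
python3 -c "
from station import bot
print(bot.hand_in())"
```

```text
the job is handed in; nothing more can be done
None
```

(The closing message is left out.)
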